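# Load the neck-paper dispenser

### The job

Load the neck-paper dispenser for the next haircut: put the full paper roll over the spindle inside the open aluminium dispenser can, press it down past the spring grip until it sits fully home on the can's floor (do not force it down with the lid), then flip the lid completely shut over it. Leave everything else on the shelf where it is.

Things in the scene. Friction and masses are not known exactly. Their poses are not given: they have to be found in the camera images.
- paper_roll: Full roll of white neck paper on a brown cardboard core, standing upright: a thick white cylinder with a small hole. Outside diameter 60 mm, height 64 mm, through bore 20 mm, 70 to 140 g; both ends alike. Origin: centre of its underside; z is its axis. It changes places with the bare core and the wax tin from start to start.
- roll_mid (a point): Middle of the paper roll on its axis, 32 mm above its underside.
- dispenser: Neck-paper dispenser: round aluminium can, open at the top, fixed to the shelf by its magnetic foot (100 mm across, 4 mm thick). Can outside diameter 80 mm, inside 74 mm, rim 74 mm above the shelf. Beside a roll in it there is only 7 mm all round: too narrow for fingers. Origin: centre of its underside, at shelf height; z up, +x from the axis to the lid's hinge, -x to the paper slot.
- can_floor (a point): Centre of the can's inner floor, 6 mm above the shelf. A roll fully home has its underside here and its top 70 mm above the shelf: 4 mm below the rim, 3 mm above the spindle's tip.
- spindle_tip (a point): Tip of the steel spindle on the can's axis, 67 mm above the shelf, 7 mm below the rim. The spindle is 15 mm thick; its cone nose widens from 6 to 15 mm over the top 11 mm.
- core_grip (a point): On the spindle's axis, 36 mm above the shelf, where the core grip begins: three sprung steel leaves round the spindle, bowing out to 25 mm across at 19 to 27 mm above the shelf. A roll slides on freely until its underside is about here and rests there, its top 26 mm above the rim; from here it needs a push of about 4 to 10 N and stays where it is left.
- lid (a joint): Angle of the flip lid, rad: 0 = shut flat on the rim, 1.57 = upright, 1.85 to 2.15 = as found, leaning open away from the can (stop at 2.35). A stiff friction hinge: it stays where it is left; about 1 N at its free edge moves it. Flat aluminium disc, 82 mm diameter, 4 mm thick, top face 78 mm above the shelf when shut, with a thumb tab at its free edge. It clears a roll that is home.
- lid_hinge (a point): Middle of the lid's hinge line, 43 mm from the can's axis in the dispenser's +x direction, 74 mm above the shelf. The hinge line runs along the dispenser's y.
- lid_tab (a point): Tip of the lid's thumb tab, 93 mm from the hinge, on the lid's middle line; half way through its thickness.
- bare_core: Empty cardboard core, a bystander standing upright: outside diameter 25 mm, height 64 mm. Origin: centre of the underside.
- wax_tin: Round flat aluminium wax tin, a bystander: 67 mm diameter, 40 mm high, no hole. Origin: centre of the underside.
- trimmer: Red hair trimmer lying down, a bystander: about 150 mm long, 34 mm wide, 33 mm high. Origin: centre of its underside; x along its length.
- comb: Wooden comb lying flat, a bystander: 180 x 32 x 5 mm. Origin: centre of its underside; x along its length.
- hair_clip: Steel hair clip lying flat, a bystander: 90 x 13 x 12 mm. Origin: centre of its underside; x along its length.
- clipper_case: Tall cylindrical aluminium clipper case with a shut flip lid, a bystander: 75 mm diameter, 155 mm high. Origin: centre of the underside.
- spray_bottle: White spray bottle with a black head, a bystander: 68 mm diameter, 176 mm high. Origin: centre of the underside.
Not all that is in view belongs to the job. Leave any green look-alike of the paper_roll alone.

How it is judged:
By the outcome, as a careful person would: the job done as asked, in the order asked, and still so for the second after the job is handed in, with the robot touching nothing.
It also fails if it takes over 58 s, if anything falls off the work surface, if the arm or the gripper's body presses on something with over 40 N, if the wrist force passes 120 N, or if a joint passes its speed limit or range.

### The arm

A 6-joint arm with a two-finger parallel gripper is mounted at the origin on the work surface. World frame = base frame: x ahead of the robot, y to its left, z up, the work surface at z = 0. Lengths are in mm, angles in degrees, forces in N, time in s.
With the tool pointing down it reaches from about 350 to 850 mm from the base axis. Payload 8.1 kg.
Tool frame: the origin (TCP) lies midway between the tips of the shut fingers; the grasp point (between the pads) lies 19 mm behind it (r.pinch_z is the distance from the TCP to the grasp point, in mm); z points along the fingers, y is the line along which they close (so a half turn about z gives the same grasp; the last joint's range is limited). The gripper opens to 85 mm and grips with 20 to 120 N. Pads are 22 mm wide; open, the fingers measure 114 mm over their backs; the gripper's body (76 mm by 85 mm) begins 54 mm behind the grasp point. The pads swing forward as they close: fully open they stand 13 mm farther back than shut.
Start: joints at [72.227, 7.471, 85.268, -0, 87.261, -4.893], TCP at [133.724, 584.913, 231.292] pointing down, gripper open.
Joint ranges: [-169.43, 169.43], [-51.17, 129.36], [1.28, 143.12], [-76.62, 256.62], [0, 156.53], [-152.29, 152.29]. Speed limits (degrees/s): [136.94, 136.94, 159.86, 180, 180, 180].

### API

Orientations are given as [roll, pitch, yaw] about the fixed x, y, z axes, in that order (R = Rz(yaw) Ry(pitch) Rx(roll)).
In Python, from bench import r gives the robot as it stands.
- The arm moves only by the shell command python3 -m jog 'ROWS' [OPENING] [FORCE]. ROWS is JSON, one flat list of numbers, 6 for each row, row after row: the shift along the tool's x, y, z in m, then the turn, a rotation vector about the tool's x, y, z in rad. A call has 1 to 8 rows; each row is the pose to reach, as a shift and turn from the pose commanded when the call began, along the tool's axes at that moment; what a row does not reach only later rows make up. A row lasts 1/8 s, in which the tool goes at most 62.5 mm and 10.7 degrees, less where a joint would pass 70% of its speed; a pose out of reach is approached as far as the arm can. A call with a gripper value outside its range is refused whole. OPENING is the opening, from -1 (shut) to 1 (fully open), set as the call begins (- or left out, the last holds). The fingers move at their own pace and stop on an object; FORCE is the grip in N (left out, the last holds). Time passes only in rows, so rows that repeat a pose let the fingers close. It gives the time, the measured TCP pose, the force, the opening and the grip force at its end, in the units of the state.
- r.sense(): the state, without advancing time (a new reading comes with each control period).
- r.snapshot(name): name is "scene" or "top" or "wrist"; returns a dict with "pixels" (400x640x3 uint8, red, green, blue), "range_z" (400x640 float32, mm along the optical axis (not along the pixel's ray), 0 where there is no reading), "K" (3x3 intrinsics, pixels), "rvec" (rotation vector, rad) and "tvec" (3), from world to camera coordinates, as OpenCV has them. Camera axes: x right, y down, z forward; pixel columns grow to the right and rows downward; lengths in mm; the calibration is good to about 2 mm. The wrist camera is an equidistant fisheye: a pixel r from the principal point sees the ray r / f radians off the axis. A picture is of the moment at which its call begins.
- r.hand_in(): hands the job in; it is judged then, once.
Trained networks look in a picture, given as the dict that the camera call returned (one of the last four; its "shot" number tells which), for a name from the list of things; names that differ only in an ending like _2 or _b are one class to them, and where a whole thing is asked for, a point or a joint stands for the part that bears it (a point fixed in the world has none). Each returns a list of dicts, best first, with "score" (0 to 1); they miss things now and then, are a little off and sometimes report something else, mostly with a low value. They report only what shows in the picture. A call takes as long as a camera call. They do not tell look-alikes from the thing itself.
- r.look_for(picture, target): "bbox" ([left, top, right, bottom] in pixels, round what is visible of it).
- r.outline_of(picture, target): "region" (400x640 bool, what is visible of it) and "bbox" ([left, top, right, bottom] in pixels, round what is visible of it).
The state is a dict: "time": time; "joint_pos": joint angles; "qd": joint speeds; "joint_efforts": joint torques, N m; "tool_pos": TCP position; "tcp_rot": TCP orientation; "ft_force": force on the tool from outside, world axes, zero at the start; "wrist_torque": the same for the moment, N m; "finger_gap": finger opening in mm; "grip_force": force on a finger pad.
Only numpy, scipy, OpenCV 4.12 (cv2) and the standard library are available. Lean on these libraries where they do the work, as an engineer would, in place of code of your own. Each camera call takes 0.05 s, during which the arm holds its last target. There are 200 camera calls.

## Working session

There is one attempt and no reset: what is moved stays moved. The work goes in short steps, Python scripts to look and compute and a shell command to move; the robot and the scene stay as the last step left them, time stands still between calls to the robot, and variables do not carry over. Pictures are saved under pics/ and viewed, at most 10 in all, crops included, and the job is handed in when it is done.

```bash
ls; mkdir -p pics; cat > h.py <<'E'
import numpy as np, cv2
from bench import r
def pts(s):
    """world points per pixel (pinhole cameras)"""
    K=s["K"];z=s["range_z"].astype(float);v,u=np.mgrid[:400,:640]
    c=np.stack([(u-K[0,2])/K[0,0]*z,(v-K[1,2])/K[1,1]*z,z],-1)
    R=cv2.Rodrigues(np.array(s["rvec"],float))[0]
    w=(c-np.array(s["tvec"]).ravel())@R
    w[z<=0]=np.nan
    return w
E
python3 - <<'E'
from h import *
ims=[]
for n in("scene","top"):
    s=r.snapshot(n);w=pts(s);ims.append(s["pixels"])
    print(n,s["K"].tolist())
    for t in("paper_roll","dispenser","lid","lid_tab","bare_core","wax_tin","trimmer","comb","hair_clip","clipper_case","spray_bottle"):
        for d in r.outline_of(s,t)[:3]:
            p=w[d["region"]];p=p[~np.isnan(p[:,0])]
            if len(p)==0: continue
            print(t,round(d["score"],2),np.round(d["bbox"]),"med",np.median(p,0).round(),"lo",np.percentile(p,2,0).round(),"hi",np.percentile(p,98,0).round(), s["pixels"][d["region"]].mean(0).round())
    cv2.imwrite(f"pics/{n}.png",s["pixels"][...,::-1])
E
```

```text
pics
scene [[488.0013046177624, 0.0, 318.97000919104755], [0.0, 488.0013046177624, 192.65355533956077], [0.0, 0.0, 1.0]]
paper_roll 0.94 [401. 154. 426. 180.] med [426. 214.  55.] lo [385. 188.   8.] hi [440. 243.  69.] [ 27. 125.  51.]
paper_roll 0.73 [355. 175. 382. 204.] med [510.  77.  56.] lo [466.  50.   1.] hi [524. 110.  69.] [192. 193. 184.]
paper_roll 0.62 [419. 201. 448. 236.] med [624. 232.  58.] lo [582. 207.   4.] hi [639. 263.  68.] [ 27. 125.  53.]
dispenser 0.68 [260. 157. 310. 202.] med [ 479. -134.   47.] lo [ 420. -202.    3.] hi [506. -89. 139.] [155. 153. 154.]
lid 0.46 [259. 158. 278. 177.] med [ 489. -191.  119.] lo [ 383. -212.    1.] hi [ 521. -171.  156.] [200. 211. 212.]
lid 0.3 [259. 158. 309. 203.] med [ 479. -136.   46.] lo [ 419. -204.    2.] hi [512. -88. 142.] [153. 153. 154.]
lid_tab 0.67 [262. 158. 278. 182.] med [ 493. -191.  122.] lo [ 459. -212.   89.] hi [ 521. -171.  157.] [214. 215. 216.]
bare_core 0.65 [419. 180. 431. 200.] med [512. 238.  42.] lo [491. 229.   2.] hi [518. 250.  65.] [101.  90.  59.]
wax_tin 0.58 [377. 219. 401. 244.] med [6
[... 2176 characters left out ...]
b 0.65 [265. 188. 282. 204.] med [487.  76.  62.] lo [461.  47.  -1.] hi [515. 103.  71.] [156. 165. 159.]
comb 0.21 [346. 185. 366. 208.] med [ 482. -194.  115.] lo [ 448. -214.   79.] hi [ 513. -173.  151.] [153. 153. 154.]
hair_clip 0.64 [296. 159. 308. 178.] med [596. -23.   9.] lo [557. -33.   1.] hi [627. -17.  16.] [158. 153. 160.]
clipper_case 0.93 [161. 130. 197. 158.] med [638. 374. 150.] lo [609. 349.  -2.] hi [682. 418. 161.] [135. 141. 141.]
clipper_case 0.37 [263. 185. 281. 206.] med [487.  76.  62.] lo [461.  48.   5.] hi [516. 102.  71.] [164. 170. 164.]
spray_bottle 0.84 [436. 167. 466. 186.] med [ 549. -503.  112.] lo [ 517. -550.    1.] hi [ 586. -488.  180.] [92. 98. 94.]
```

```bash
cat > m.py <<'E'
from h import *
from scipy.optimize import least_squares
def circ(p,R):
    f=lambda c:np.hypot(p[:,0]-c[0],p[:,1]-c[1])-R
    return least_squares(f,p[:,:2].mean(0),loss="soft_l1",f_scale=2).x
for n in("scene","top"):
    s=r.snapshot(n);w=pts(s);cv2.imwrite(f"pics/{n}2.png",np.vstack([cv2.resize(s["pixels"][100:270,240:460] if n=="scene" else s["pixels"][110:245,200:380],None,fx=3.5,fy=3.5,interpolation=cv2.INTER_CUBIC)])[...,::-1])
    x,y,z=np.moveaxis(w,-1,0)
    m=(abs(x-490)<45)&(abs(y-75)<45)
    t=w[m&(z>58)&(z<75)]; print("roll top mean",t.mean(0).round(1),"mid",((np.percentile(t,2,0)+np.percentile(t,98,0))/2).round(1),len(t))
    sd=w[m&(z>10)&(z<52)&(np.hypot(x-490,y-75)<35)]; print("side circ",len(sd), circ(sd,30).round(1) if len(sd)>5 else 0)
    m=(abs(x-466)<70)&(abs(y+140)<90)
    rim=w[m&(z>69)&(z<79)&(y>-172)]; print("rim",len(rim),circ(rim,38.5).round(1),rim[:,2].mean())
    if n=="scene":
        sd=w[m&(z>12)&(z<66)&(x<600)]; sd=sd[np.hypot(sd[:,0]-460,sd[:,1]+135)<50]; print("can side",circ(sd,40).round(1))
    l=w[m&(z>84)&(y<-150)]; c=np.median(l,0); l=l[np.linalg.norm(l-c,axis=1)<60]
    for _ in range(3):
        c=l.mean(0);nn=np.linalg.svd(l-c)[2][2];l=l[abs((l-c)@nn)<5]
    nn*=np.sign(nn[2]+1e-9); print("lid",len(l),c.round(1),nn.round(3),"top z",np.percentile(l[:,2],99),"yaw",np.degrees(np.arctan2(nn[1],nn[0])).round(1))
    top=l[l[:,2]>np.percentile(l[:,2],95)]; print("tab",top.mean(0).round(1))
E
python3 m.py
```

```text
roll top mean [495.3  77.5  64.7] mid [493.4  77.8  63.9] 285
side circ 222 [491.7  78.1]
rim 163 [ 459.7 -131.2] 73.61835551168284
can side [ 459.2 -130.8]
lid 160 [ 490.1 -192.3  123.2] [-0.305  0.823  0.479] top z 159.2158518697437 yaw 110.3
tab [ 491.1 -211.7  157.4]
roll top mean [490.1  75.3  63.7] mid [490.2  76.1  64.3] 197
side circ 26 [489.8  75.5]
rim 73 [ 457.  -133.7] 73.5175925046079
lid 296 [ 481.3 -195.2  117.8] [-0.321  0.827  0.461] top z 157.45595328423795 yaw 111.2
tab [ 487.4 -212.7  153.9]
```

```bash
python3 -c "
import cv2,numpy as np
a=cv2.imread('pics/scene2.png');b=cv2.imread('pics/top2.png');a=cv2.resize(a,(600,464)) if 0 else cv2.resize(a,(400,309));b=cv2.resize(b,(400,300))
cv2.imwrite('pics/both.png',np.hstack([a[:300],b]))
"
```

```text
(no output)
```

View pics/scene2.png

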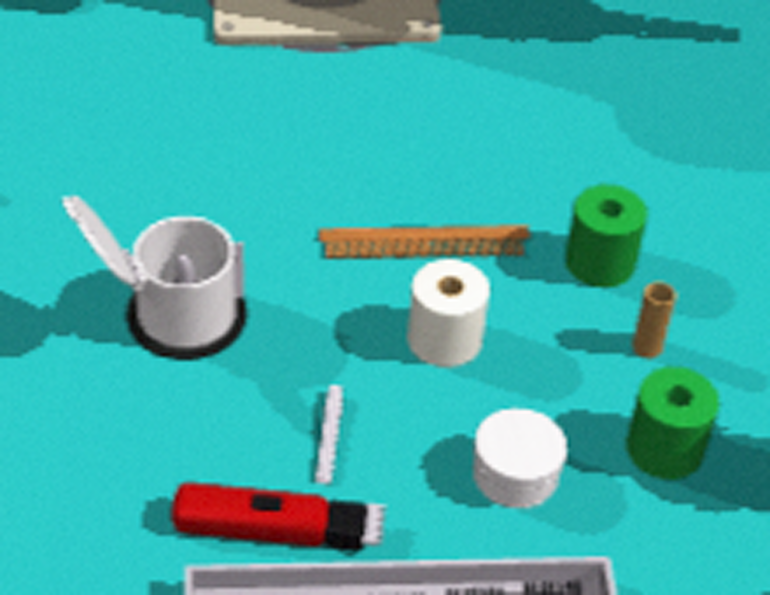

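View pics/top2.png

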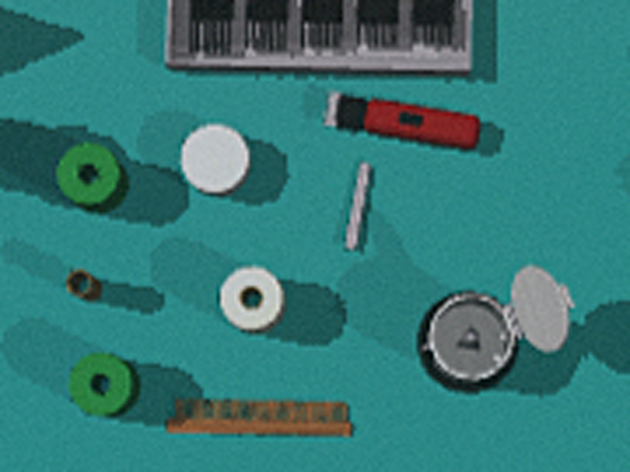

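The candidates in the scene crop are two green rolls at (605,235) and (673,420), a wax tin without a hole at (520,457), and a white roll with a brown core hole at (447,310). The white one with the cored hole is paper_roll, at about (490, 76). The can is at about (458, -132), and its hinge points along yaw -69.5° with the lid at about 2.06 rad.

```bash
cat > plan.py <<'E'
import sys
from h import *
from scipy.spatial.transform import Rotation as Ro
def T(st): return Ro.from_euler("xyz",st["tcp_rot"],degrees=True)
st=r.sense(); A=T(st)
print("t",st["time"],"pos",np.round(st["tool_pos"],1),"rot",np.round(st["tcp_rot"],1),"F",np.round(st["ft_force"],1),"gap",round(st["finger_gap"],1),"grip",round(st["grip_force"],1),"j6",round(st["joint_pos"][5],1))
print("tool x",A.as_matrix()[:,0].round(3),"y",A.as_matrix()[:,1].round(3))
for a in sys.argv[1:]:
    x,y,z,yw=map(float,a.split(","))   # yw: world yaw of tool y axis, tool down
    best=None
    for k in(0,180):
        c=np.radians(yw+k);yv=np.array([np.cos(c),np.sin(c),0]);zv=np.array([0,0,-1.]);B=Ro.from_matrix(np.stack([np.cross(yv,zv),yv,zv],1))
        rv=(A.inv()*B).as_rotvec()
        if best is None or np.linalg.norm(rv)<np.linalg.norm(best): best=rv
    d=A.inv().apply(np.array([x,y,z])-st["tool_pos"])/1000
    print(a,"->",np.r_[d,best].round(4).tolist())
E
python3 plan.py 490.5,76,130,20.5 490.5,76,36,20.5
```

```text
t 1.3 pos [133.7 584.9 231.3] rot [-180.     0.   167.1] F [0.6 0.1 0.5] gap 85.8 grip 0.0 j6 -4.9
tool x [-0.975  0.223 -0.   ] y [ 0.223  0.975 -0.   ]
490.5,76,130,20.5 -> [-0.4612, -0.4166, 0.1013, -0.0, 0.0, 0.9882]
490.5,76,36,20.5 -> [-0.4612, -0.4166, 0.1953, -0.0, 0.0, 0.9882]
```

```bash
python3 -m jog '[-0.058,-0.052,0,0,0,0.12,-0.115,-0.104,0,0,0,0.25,-0.173,-0.156,0.01,0,0,0.37,-0.23,-0.208,0.02,0,0,0.49,-0.288,-0.26,0.03,0,0,0.62,-0.346,-0.312,0.04,0,0,0.74,-0.404,-0.364,0.05,0,0,0.86,-0.461,-0.417,0.06,0,0,0.988]' 1 40; python3 -m jog '[0,0,0,0,0,0,0,0,0,0,0,0]';python3 plan.py 490.5,76,140,20.5
```

```text
time: 2.3
tool_pos: [420.3, 175.9, 187.4]
tcp_rot: [179.9, 0.0, 110.3]
ft_force: [1.0, -0.2, 0.7]
finger_gap: 85.2
grip_force: 0.0
time: 2.55
tool_pos: [419.3, 177.6, 187.2]
tcp_rot: [-180.0, -0.0, 110.5]
ft_force: [-1.1, -0.3, 0.2]
finger_gap: 85.4
grip_force: 0.0
t 2.55 pos [419.3 177.6 187.2] rot [-180.    -0.   110.5] F [-1.1 -0.3  0.2] gap 85.4 grip 0.0 j6 -4.0
tool x [-0.35   0.937  0.   ] y [ 0.937  0.35  -0.   ]
490.5,76,140,20.5 -> [-0.1201, 0.0312, 0.0471, -0.0001, -0.0005, -0.0005]
```

```bash
python3 -m jog '[-0.04,0.01,0,0,0,0,-0.08,0.02,0.02,0,0,0,-0.12,0.031,0.047,0,0,0,-0.12,0.031,0.047,0,0,0]'; python3 - <<'E'
from h import *
s=r.snapshot("wrist");print(s["K"],s["pixels"].shape)
cv2.imwrite("pics/w1.png",s["pixels"][...,::-1])
for d in r.outline_of(s,"paper_roll"): print(d["score"],d["bbox"])
m=s["range_z"];print(np.isfinite(m).mean())
# world points from the fisheye, roll top
K=s["K"];v,u=np.mgrid[:400,:640];dx=(u-K[0,2])/K[0,0];dy=(v-K[1,2])/K[1,1];th=np.hypot(dx,dy);k=np.tan(th)/np.maximum(th,1e-9)
z=m.astype(float);c=np.stack([dx*k*z,dy*k*z,z],-1);R=cv2.Rodrigues(np.array(s["rvec"],float))[0]
w=(c-np.array(s["tvec"]).ravel())@R;x,y,z=np.moveaxis(w,-1,0)
t=w[(m>0)&(abs(x-490)<45)&(abs(y-76)<45)&(z>58)&(z<70)]
print(len(t),t.mean(0).round(1),((np.percentile(t,1,0)+np.percentile(t,99,0))/2).round(1),np.ptp(t,axis=0).round(1), cv2.minEnclosingCircle(t[:,:2].astype(np.float32)))
E
python3 plan.py 490.5,76,52,20.5
```

```text
time: 3.05
tool_pos: [489.5, 75.9, 137.9]
tcp_rot: [-179.8, -0.1, 110.5]
ft_force: [-0.7, -0.0, 0.2]
finger_gap: 85.2
grip_force: 0.0
[[309.70691629   0.         314.43164847]
 [  0.         309.70691629 192.45567774]
 [  0.           0.           1.        ]] (400, 640, 3)
0.95 [235.5, 3.0, 319.6, 43.2]
0.9 [280.5, 149.0, 359.1, 242.2]
0.57 [459.5, 46.4, 548.2, 115.5]
1.0
4148 [492.   78.4  63.8] [492.4  77.3  62.4] [59.2 59.8  8.6] ((492.6686096191406, 76.6651382446289), 30.194814682006836)
t 3.15 pos [489.9  77.5 140.1] rot [-180.    -0.   110.6] F [-0.   0.1  0.1] gap 85.7 grip 0.0 j6 -17.6
tool x [-0.352  0.936  0.001] y [ 0.936  0.352 -0.001]
490.5,76,52,20.5 -> [-0.0017, 0.0001, 0.0881, -0.0006, -0.0008, 0.0019]
```

View pics/w1.png

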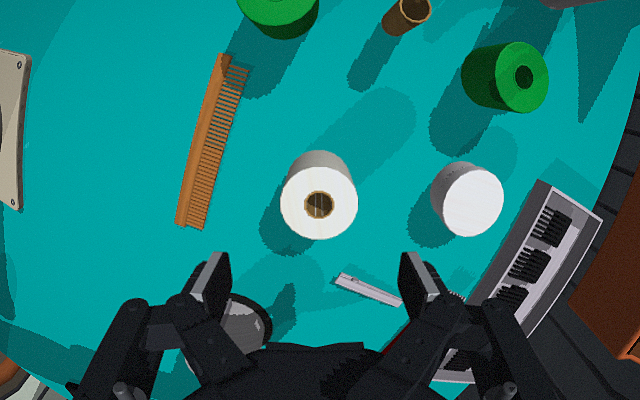

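Wrist view: the white roll with its brown bore is at (318,205), between the open fingers. It agrees with about (491.5, 77), so I'm going down to grip only its top 20 mm.

```bash
python3 -m jog '[-0.001,0.001,0.03,0,0,0,-0.001,0.001,0.06,0,0,0,-0.001,0.001,0.085,0,0,0,-0.001,0.001,0.103,0,0,0,-0.001,0.001,0.103,0,0,0]' 1 40; python3 -m jog '[0,0,0,0,0,0,0,0,0,0,0,0,0,0,0,0,0,0,0,0,0,0,0,0,0,0,0,0,0,0,0,0,0,0,0,0]' -1 50;  python3 plan.py 458,-132.5,145,20.5
python3 - <<'E'
from h import *
s=r.snapshot("wrist");cv2.imwrite("pics/w2.png",s["pixels"][100:400,150:500,::-1])
E
```

```text
time: 3.78
tool_pos: [490.6, 76.6, 36.5]
tcp_rot: [-179.9, -0.0, 110.6]
ft_force: [-0.7, -0.7, -0.3]
finger_gap: 85.3
grip_force: 0.0
time: 4.53
tool_pos: [493.2, 75.8, 39.2]
tcp_rot: [179.8, 0.0, 110.5]
ft_force: [-1.5, 0.6, 6.0]
finger_gap: 58.4
grip_force: 53.9
t 4.525 pos [493.2  75.8  39.2] rot [179.8   0.  110.5] F [-1.5  0.6  6. ] gap 58.4 grip 53.9 j6 -17.7
tool x [-0.35   0.937 -0.001] y [0.937 0.35  0.003]
458,-132.5,145,20.5 -> [-0.1829, -0.1056, -0.106, 0.0031, 0.0006, 0.0]
```

View pics/w2.png

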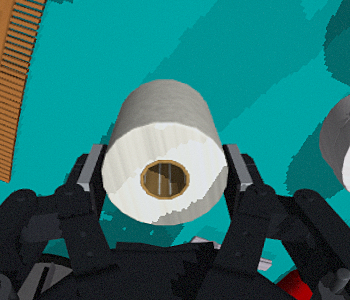

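The fingers hold the roll (gap 58 mm), with the core visible at (163,180) in the crop. Next I lift, carry it above the can and measure.

```bash
python3 -m jog '[0,0,-0.02,0,0,0,0,0,-0.055,0,0,0,-0.02,-0.01,-0.09,0,0,0,-0.06,-0.032,-0.106,0,0,0,-0.1,-0.055,-0.106,0,0,0,-0.14,-0.08,-0.106,0,0,0,-0.17,-0.097,-0.106,0,0,0,-0.183,-0.106,-0.106,0,0,0]'; python3 -m jog '[0,0,0,0,0,0,0,0,0,0,0,0,0,0,0,0,0,0]'
cat > m2.py <<'E'
from h import *
from m import circ
s=r.snapshot("wrist")
K=s["K"];v,u=np.mgrid[:400,:640];dx=(u-K[0,2])/K[0,0];dy=(v-K[1,2])/K[1,1];th=np.hypot(dx,dy);k=np.tan(th)/np.maximum(th,1e-9)
z=s["range_z"].astype(float);c=np.stack([dx*k*z,dy*k*z,z],-1);R=cv2.Rodrigues(np.array(s["rvec"],float))[0]
w=(c-np.array(s["tvec"]).ravel())@R
d=r.outline_of(s,"paper_roll");st=r.sense();p0=np.array(st["tool_pos"])
for n,W in(("wrist",w),("top",pts(r.snapshot("top"))),("scene",pts(r.snapshot("scene")))):
    P=W.reshape(-1,3);q=P-p0
    h=np.hypot(q[:,0],q[:,1])
    if n=="wrist":
        t=P[d[0]["region"].ravel()];zt=np.percentile(t[:,2],97);t=t[t[:,2]>zt-6]
        print(n,d[0]["score"],"top z",zt.round(1),"circle",cv2.minEnclosingCircle(t[:,:2].astype(np.float32)))
    sd=P[(h<36)&(q[:,2]<0)&(q[:,2]>-32)]
    if len(sd)>20: print(n,"side",len(sd),circ(sd,30).round(1),"zmin",np.nanpercentile(P[(h<34)&(q[:,2]>-60),2],1).round(1))
    rim=P[(np.hypot(P[:,0]-458,P[:,1]+132)<46)&(abs(P[:,2]-74)<4)&(P[:,1]>-168)]
    if len(rim)>20: print(n,"rim",len(rim),circ(rim,38.5).round(1))
print("tcp",p0.round(1))
cv2.imwrite("pics/w3.png",s["pixels"][100:400,150:500,::-1]); cv2.imwrite("pics/s3.png",cv2.resize(r.snapshot("scene")["pixels"][120:230,220:350],None,fx=4,fy=4,interpolation=cv2.INTER_CUBIC)[...,::-1])
E
sed -i 's/^for n in("scene","top"):/for n in(("scene","top") if __name__=="__main__" else ()):/' m.py
python3 m2.py; python3 plan.py 458,-132.5,145,20.5
```

```text
time: 5.58
tool_pos: [456.6, -134.8, 144.2]
tcp_rot: [179.9, 0.1, 110.4]
ft_force: [0.3, 0.4, -1.1]
finger_gap: 58.7
grip_force: 54.1
time: 5.95
tool_pos: [456.7, -131.9, 143.1]
tcp_rot: [180.0, -0.0, 110.6]
ft_force: [1.1, 0.5, -0.8]
finger_gap: 58.2
grip_force: 54.1
wrist 0.95 top z 168.9 circle ((449.1400451660156, -105.19413757324219), 56.45698547363281)
wrist side 1722 [ 456.8 -131.4] zmin 113.7
wrist rim 876 [ 459.2 -132.5]
scene side 193 [ 455.1 -130. ] zmin 108.5
scene rim 95 [ 459.3 -131.5]
tcp [ 456.7 -132.1  143.1]
t 6.2 pos [ 456.6 -132.6  143.1] rot [-180.    -0.   110.6] F [-0.1 -0.3 -0.6] gap 58.5 grip 54.1 j6 -42.9
tool x [-0.351  0.936  0.   ] y [ 0.936  0.351 -0.   ]
458,-132.5,145,20.5 -> [-0.0004, 0.0013, -0.0019, -0.0001, -0.0001, 0.0009]
```

```bash
python3 -c "
import cv2,numpy as np
a=cv2.imread('pics/w3.png');b=cv2.imread('pics/s3.png');b=cv2.resize(b,(440,372))[:300]
cv2.imwrite('pics/ws3.png',np.hstack([a,b]))"
```

```text
(no output)
```

View pics/ws3.png

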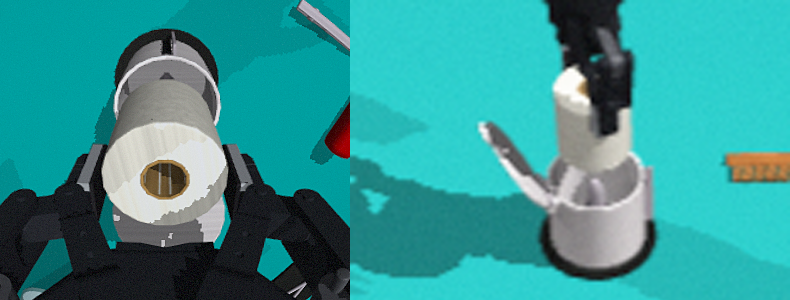

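```bash
python3 -m jog '[-0.002,0.0025,0,0,0,0,-0.002,0.0025,0.015,0,0,0,-0.002,0.0025,0.03,0,0,0,-0.002,0.0025,0.04,0,0,0,-0.002,0.0025,0.045,0,0,0,-0.002,0.0025,0.05,0,0,0,-0.002,0.0025,0.05,0,0,0]'; sed -i '/imwrite/d' m2.py; python3 m2.py
```

```text
time: 7.08
tool_pos: [459.4, -133.9, 92.9]
tcp_rot: [-180.0, -0.0, 110.5]
ft_force: [0.2, 0.4, 0.1]
finger_gap: 58.5
grip_force: 54.1
wrist 0.91 top z 118.7 circle ((450.710205078125, -107.71993255615234), 56.498634338378906)
wrist side 1740 [ 459.5 -133.4] zmin 63.6
wrist rim 1761 [ 459.7 -133.6]
scene side 176 [ 458.4 -133.1] zmin 65.8
scene rim 131 [ 456.1 -131.3]
tcp [ 459.8 -134.1   93.5]
```

The roll is over the spindle nose with no side force, so I continue down to the grip.

```bash
python3 -m jog '[0,0,0.006,0,0,0,0,0,0.012,0,0,0,0,0,0.017,0,0,0,0,0,0.017,0,0,0]';  python3 -m jog '[0,0,0.002,0,0,0,0,0,0.002,0,0,0]'
```

```text
time: 7.78
tool_pos: [459.2, -133.7, 75.5]
tcp_rot: [-180.0, -0.0, 110.5]
ft_force: [-0.0, 0.7, -0.4]
finger_gap: 58.1
grip_force: 54.1
time: 8.02
tool_pos: [459.5, -133.8, 74.1]
tcp_rot: [-180.0, -0.0, 110.5]
ft_force: [-0.1, 0.6, -0.6]
finger_gap: 58.4
grip_force: 54.2
```

```bash
python3 -m jog '[0,0,0.001,0,0,0,0,0,0.002,0,0,0,0,0,0.002,0,0,0]'; python3 m2.py
```

```text
time: 8.4
tool_pos: [459.8, -134.1, 72.4]
tcp_rot: [180.0, 0.0, 110.5]
ft_force: [-1.1, 0.1, 2.2]
finger_gap: 58.4
grip_force: 54.5
wrist 0.7 top z 98.2 circle ((448.92669677734375, -108.71592712402344), 56.660213470458984)
wrist side 1523 [ 459.8 -133.4] zmin 52.2
wrist rim 2251 [ 459.5 -133.2]
scene side 76 [ 462.6 -136.5] zmin 63.6
scene rim 104 [ 457.5 -130.6]
tcp [ 459.8 -134.1   72.4]
```

```bash
python3 -m jog '[0,0,0,0,0,0,0,0,0,0,0,0,0,0,0,0,0,0,0,0,0,0,0,0]' 0.8; python3 -m jog '[0,0,-0.02,0,0,0,0,0,-0.04,0,0,0,0,0,-0.06,0,0,0,0,0,-0.06,0,0,0]'; python3 -m jog '[0,0,0,0,0,0,0,0,0,0,0,0,0,0,0,0,0,0,0,0,0,0,0,0,0,0,0,0,0,0]' -0.55 30; python3 m2.py;  python3 - <<'E'
from h import *
s=r.snapshot("wrist")["pixels"][100:400,150:500,::-1];b=cv2.resize(r.snapshot("scene")["pixels"][130:220,230:340],(367,300),interpolation=cv2.INTER_CUBIC)[...,::-1]
cv2.imwrite("pics/w4.png",np.hstack([s,b]))
E
```

```text
time: 9.1
tool_pos: [459.5, -134.0, 72.1]
tcp_rot: [-180.0, -0.0, 110.5]
ft_force: [0.3, -0.5, 0.0]
finger_gap: 76.9
grip_force: 0.0
time: 9.6
tool_pos: [460.8, -134.5, 133.8]
tcp_rot: [179.9, 0.1, 110.5]
ft_force: [0.3, -0.2, -0.7]
finger_gap: 76.9
grip_force: 0.0
time: 10.22
tool_pos: [459.5, -133.9, 132.0]
tcp_rot: [-180.0, -0.0, 110.5]
ft_force: [0.4, -0.0, 0.1]
finger_gap: 19.3
grip_force: 0.0
wrist 0.74 top z 129.2 circle ((458.1795654296875, -128.80239868164062), 78.84751892089844)
wrist rim 1466 [ 459.4 -132.8]
scene side 73 [ 476.4 -137.8] zmin 75.0
scene rim 127 [ 456.2 -131.2]
tcp [ 459.6 -134.   132.1]
```

View pics/w4.png

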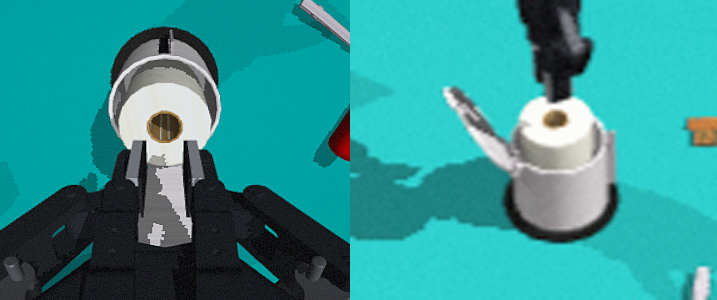

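```bash
python3 -m jog '[0,0.0,0.015,0,0,0,0,0,0.028,0,0,0,0,0,0.034,0,0,0,0,0,0.038,0,0,0,0,0,0.038,0,0,0]'; python3 -m jog '[0,0,0.004,0,0,0,0,0,0.008,0,0,0,0,0,0.008,0,0,0]';python3 -m jog '[0,0,0.004,0,0,0,0,0,0.008,0,0,0,0,0,0.008,0,0,0]'
```

```text
time: 11.15
tool_pos: [459.5, -134.0, 93.9]
tcp_rot: [-180.0, -0.0, 110.5]
ft_force: [-0.4, 0.4, 0.1]
finger_gap: 19.0
grip_force: 0.0
time: 11.52
tool_pos: [459.6, -134.0, 86.1]
tcp_rot: [180.0, 0.0, 110.5]
ft_force: [-0.7, -1.0, 1.4]
finger_gap: 19.0
grip_force: 1.0
time: 11.9
tool_pos: [459.1, -133.8, 77.6]
tcp_rot: [-180.0, -0.0, 110.5]
ft_force: [0.2, 0.4, 0.6]
finger_gap: 18.9
grip_force: 0.5
```

```bash
cat > m3.py <<'E'
from h import *
def wpts(s):
    K=s["K"];v,u=np.mgrid[:400,:640];dx=(u-K[0,2])/K[0,0];dy=(v-K[1,2])/K[1,1];th=np.hypot(dx,dy);k=np.tan(th)/np.maximum(th,1e-9)
    z=s["range_z"].astype(float);c=np.stack([dx*k*z,dy*k*z,z],-1);R=cv2.Rodrigues(np.array(s["rvec"],float))[0]
    return (c-np.array(s["tvec"]).ravel())@R
s=r.snapshot("wrist");W=wpts(s)
st=r.sense();print("tcp",np.round(st["tool_pos"],1))
e=np.array([-.351,.936]) # from hinge to slot
for n,P in(("wrist",W),("scene",pts(r.snapshot("scene")))):
    q=(P[...,:2]-[459,-133]);h=np.hypot(q[...,0],q[...,1]);a=q@e
    m=(h<29)&(h>12)&(a>12); z=P[...,2][m];print(n,"roll top z (slot side)",len(z),np.nanpercentile(z,[10,50,90]).round(1))
    m=(h<42)&(h>36.5)&(a>20);z=P[...,2][m];print(n,"rim z",len(z),np.nanpercentile(z,[50,80,95]).round(1))
cv2.imwrite("pics/w5.png",s["pixels"][100:400,150:500,::-1])
E
python3 m3.py
```

```text
tcp [ 459.2 -133.8   77.6]
wrist roll top z (slot side) 11396 [ 74.8 155.8 175.9]
wrist rim z 3620 [54.9 73.3 74.4]
scene roll top z (slot side) 81 [ 77.1 182.1 489.2]
scene rim z 293 [253.  349.8 487.1]
```

```bash
sed -i 's/m=(h<29)&(h>12)&(a>12)/m=(h<29)\&(h>12)\&(a>12)\&(P[...,2]<105)/' m3.py; python3 m3.py
```

```text
tcp [ 459.3 -133.8   77.7]
wrist roll top z (slot side) 3368 [56.6 77.1 78.2]
wrist rim z 3634 [55.1 73.3 74.4]
scene roll top z (slot side) 36 [76.1 78.2 80.9]
scene rim z 298 [268.  352.3 487.2]
```

View pics/w5.png

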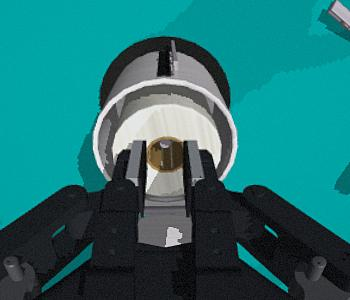

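The roll top is at about 77.5 mm with the spindle tip visible in the bore at (165,152), so about 7.5 mm is left.

```bash
python3 -m jog '[0,0,0.003,0,0,0,0,0,0.006,0,0,0,0,0,0.006,0,0,0]';python3 -m jog '[0,0,0.001,0,0,0,0,0,0.0025,0,0,0,0,0,0.0025,0,0,0]'; python3 m3.py
```

```text
time: 12.48
tool_pos: [459.4, -133.9, 71.9]
tcp_rot: [-180.0, -0.0, 110.5]
ft_force: [0.5, 0.6, 0.7]
finger_gap: 19.0
grip_force: 1.0
time: 12.85
tool_pos: [459.4, -133.7, 70.7]
tcp_rot: [-180.0, -0.0, 110.5]
ft_force: [-8.3, 3.6, 15.9]
finger_gap: 19.5
grip_force: 8.2
tcp [ 459.5 -133.8   70.7]
wrist roll top z (slot side) 3035 [55.9 70.6 71.5]
wrist rim z 3995 [55.4 73.2 74.4]
scene roll top z (slot side) 34 [69.6 71.9 74.6]
scene rim z 299 [269.3 343.1 480.6]
```

```bash
python3 -m jog '[0,0,0.001,0,0,0,0,0,0.001,0,0,0]'; python3 -m jog '[0,0,-0.02,0,0,0,0,0,-0.06,0,0,0,0,0,-0.1,0,0,0,0,0,-0.12,0,0,0,0,0,-0.12,0,0,0]' -1; cat > m4.py <<'E'
from m3 import *
st=r.sense()
for n in("wrist","top"):
    s=r.snapshot(n);P=W=wpts(s) if n=="wrist" else pts(s)
    q=(P[...,:2]-[459,-133]);h=np.hypot(q[...,0],q[...,1]);z=P[...,2];a=q@e;b=q@np.array([.936,.351])
    t=P[(h<26)&(h>13)&(z>62)&(z<90)&(a>-10)]
    if len(t)>20:
        c=np.linalg.lstsq(np.c_[t[:,:2]-[459,-133],np.ones(len(t))],t[:,2],rcond=None)[0];print(n,"roll top",len(t),"med",np.median(t[:,2]).round(1),"plane",c.round(3))
    t=P[(h<41)&(h>36.5)&(z>68)&(z<80)&(a>0)];print(n,"rim",np.median(t[:,2]).round(1) if len(t) else 0)
    t=P[(a<-45)&(a>-110)&(abs(b)<45)&(z>80)&(z<170)];
    if len(t)>20:
        qa=(t[:,:2]-[459,-133])@e; k=np.polyfit(t[:,2],qa,1);print(n,"lid",len(t),"lid angle",np.pi/2+np.arctan(-k[0]),"a at z=74",np.polyval(k,74),"z max",np.percentile(t[:,2],99.5),"a min",np.percentile(qa,.5))
E
python3 m4.py
```

```text
time: 13.2
tool_pos: [459.5, -133.7, 70.6]
tcp_rot: [-180.0, -0.0, 110.5]
ft_force: [-11.8, 4.5, 25.7]
finger_gap: 19.0
grip_force: 12.7
time: 13.82
tool_pos: [460.7, -134.4, 190.2]
tcp_rot: [179.8, 0.1, 110.5]
ft_force: [-0.3, 0.3, 0.2]
finger_gap: -0.0
grip_force: 0.0
tcp [ 459.8 -134.   188.5]
wrist roll top z (slot side) 969 [56.5 70.6 71.6]
wrist rim z 1060 [55.9 73.6 74.6]
scene roll top z (slot side) 59 [69.4 72.5 75.3]
scene rim z 352 [361.8 453.  485.5]
wrist roll top 1326 med 70.7 plane [-1.5000e-02  1.1000e-02  7.0566e+01]
wrist rim 73.7
wrist lid 1869 lid angle 2.05358640215626 a at z=74 -42.73478818559922 z max 155.64062272500954 a min -86.68387640156446
top roll top 29 med 69.6 plane [-0.143  0.069 65.832]
top rim 73.2
```

```bash
python3 -m jog '[0.008,0,0.04,0,0,0,0.016,0,0.08,0,0,0,0.016,0,0.105,0,0,0,0.016,0,0.112,0,0,0,0.016,0,0.116,0,0,0,0.016,0,0.116,0,0,0]';python3 -m jog '[0,0,0.001,0,0,0,0,0,0.0025,0,0,0,0,0,0.0025,0,0,0]'
```

```text
time: 14.78
tool_pos: [454.5, -119.2, 73.3]
tcp_rot: [180.0, 0.0, 110.5]
ft_force: [-0.5, 0.1, -1.1]
finger_gap: -0.1
grip_force: 0.0
time: 15.15
tool_pos: [454.2, -119.0, 70.6]
tcp_rot: [180.0, 0.0, 110.5]
ft_force: [-0.7, 0.5, 2.8]
finger_gap: 0.2
grip_force: 1.2
```

```bash
python3 -m jog '[0,0,0.001,0,0,0,0,0,0.002,0,0,0,0,0,0.002,0,0,0]'; python3 -m jog '[-0.005,0,-0.004,0,0,0,-0.018,0.012,-0.006,0,0,0,-0.018,0.014,-0.006,0,0,0,-0.018,0.014,0,0,0,0,-0.018,0.014,0.001,0,0,0,-0.018,0.014,0.001,0,0,0]'
```

```text
time: 15.52
tool_pos: [454.3, -118.9, 70.1]
tcp_rot: [180.0, 0.0, 110.5]
ft_force: [-10.1, 4.3, 21.0]
finger_gap: -0.2
grip_force: 10.3
time: 16.27
tool_pos: [474.8, -131.1, 70.1]
tcp_rot: [179.8, 0.1, 110.5]
ft_force: [-6.0, 3.3, 24.7]
finger_gap: 0.2
grip_force: 12.6
```

The roll stops hard at the same 70.1 mm at both spots, so it is home and level. Next I lift and go over and behind the lid.

```bash
python3 -m jog '[0,0,-0.04,0,0,0,0,-0.015,-0.09,0,0,0,0,-0.015,-0.125,0,0,0,-0.04,-0.015,-0.125,0,0,0,-0.08,-0.015,-0.125,0,0,0,-0.115,-0.015,-0.125,0,0,0,-0.115,-0.015,-0.125,0,0,0,-0.115,-0.015,-0.125,0,0,0]' -1; python3 m4.py; python3 plan.py 499.9,-241.1,125,20.5
```

```text
time: 17.27
tool_pos: [498.9, -243.1, 191.2]
tcp_rot: [-179.9, -0.1, 110.5]
ft_force: [-0.5, -0.1, 0.1]
finger_gap: -0.3
grip_force: 0.0
tcp [ 499.  -242.8  191.5]
wrist roll top z (slot side) 837 [69.4 70.4 71.3]
wrist rim z 992 [63.9 73.4 74.6]
scene roll top z (slot side) 58 [69.1 71.7 73.8]
scene rim z 140 [ 63.   74.9 538.8]
wrist roll top 1455 med 70.4 plane [-1.0000e-02 -1.0000e-03  7.0342e+01]
wrist rim 73.6
wrist lid 6551 lid angle 2.058127849248785 a at z=74 -42.58186470402803 z max 156.39757142717167 a min -87.97365280789819
top roll top 87 med 70.6 plane [-3.7000e-02  6.0000e-02  6.9715e+01]
top rim 73.4
top lid 169 lid angle 2.0524183740671065 a at z=74 -43.63215216465582 z max 157.3290044425986 a min -88.74734875298519
t 17.475 pos [ 499.4 -242.9  192.1] rot [180.   -0.  110.6] F [ 0.4 -0.2  0.6] gap -0.0 grip 0.0 j6 -51.8
tool x [-0.351  0.936  0.   ] y [0.936 0.351 0.   ]
499.9,-241.1,125,20.5 -> [0.0016, 0.0011, 0.0671, 0.0, -0.0002, 0.0012]
```

```bash
python3 -m jog '[0.001,0.001,0.04,0,0,0,0.001,0.001,0.06,0,0,0,0.015,0.001,0.06,0,0,0,0.025,0.001,0.06,0,0,0,0.035,0.001,0.059,0,0,0,0.045,0.001,0.058,0,0,0,0.055,0.001,0.056,0,0,0,0.062,0.001,0.054,0,0,0]'; python3 plan.py 479.5,-187,138,20.5
```

```text
time: 18.48
tool_pos: [478.6, -184.8, 138.4]
tcp_rot: [180.0, -0.0, 110.5]
ft_force: [0.3, -1.2, -1.0]
finger_gap: -0.2
grip_force: 0.4
t 18.475 pos [ 478.6 -184.8  138.4] rot [180.   -0.  110.5] F [ 0.3 -1.2 -1. ] gap -0.2 grip 0.4 j6 -47.4
tool x [-0.351  0.936  0.   ] y [0.936 0.351 0.   ]
479.5,-187,138,20.5 -> [-0.0024, 0.0001, 0.0004, 0.0, -0.0, 0.0005]
```

```bash
python3 -m jog '[0.013,0,0,0,0,0,0.022,0,0.003,0,0,0,0.03,0,0.006,0,0,0,0.044,0,0.015,0,0,0,0.055,0,0.028,0,0,0,0.063,0,0.043,0,0,0,0.066,0,0.053,0,0,0,0.066,0,0.053,0,0,0]'; python3 -m jog '[0,0,0.003,0,0,0,0,0,0.006,0,0,0,0,0,0.006,0,0,0]'
```

```text
time: 19.48
tool_pos: [454.7, -123.1, 83.7]
tcp_rot: [-179.9, -0.1, 110.5]
ft_force: [0.5, -1.2, 0.3]
finger_gap: -0.1
grip_force: 0.0
time: 19.85
tool_pos: [455.7, -123.8, 79.1]
tcp_rot: [-180.0, 0.0, 110.5]
ft_force: [-0.6, -0.1, 0.3]
finger_gap: 0.2
grip_force: 0.0
```

```bash
python3 -m jog '[0,0,0.001,0,0,0,0,0,0.002,0,0,0,0,0,0.002,0,0,0]';python3 -m jog '[0,0,-0.004,0,0,0,0.018,0,-0.004,0,0,0,0.018,0,0,0,0,0,0.018,0,0.001,0,0,0,0.018,0,0.001,0,0,0]'
```

```text
time: 20.23
tool_pos: [455.9, -123.8, 77.9]
tcp_rot: [180.0, 0.0, 110.5]
ft_force: [-3.4, 0.8, 6.8]
finger_gap: -0.1
grip_force: 3.5
time: 20.85
tool_pos: [449.0, -105.2, 77.5]
tcp_rot: [-180.0, -0.1, 110.6]
ft_force: [-11.0, 10.5, 21.8]
finger_gap: 0.0
grip_force: 11.0
```

The lid meets the rim at 78 mm with a firm stop. I back off and check.

```bash
python3 -m jog '[0,0,-0.04,0,0,0,0,0,-0.09,0,0,0,0.05,0,-0.13,0,0,0,0.1,0,-0.15,0,0,0,0.14,0,-0.15,0,0,0,0.14,0,-0.15,0,0,0]'; python3 - <<'E'
from h import *
e=np.array([-.351,.936])
ims=[]
for n in("scene","top"):
    s=r.snapshot(n);P=pts(s);q=P[...,:2]-[459.3,-133.3];h=np.hypot(q[...,0],q[...,1])
    t=P[(h<38)&(P[...,2]<130)&(P[...,2]>60)];a=(t[:,:2]-[459.3,-133.3])@e
    print(n,len(t),"lid z med",np.median(t[:,2]).round(1),"slope along hinge axis",np.polyfit(a,t[:,2],1).round(3))
    for o in("bare_core","wax_tin","trimmer","comb","hair_clip","clipper_case","spray_bottle","paper_roll"):
        for d in r.outline_of(s,o)[:2]:
            p=P[d["region"]];print("  ",o,round(d["score"],2),np.nanmedian(p,0).round())
    ims.append(cv2.resize(s["pixels"][100:270,180:460],(395,240)))
cv2.imwrite("pics/end.png",np.hstack(ims)[...,::-1]);print(r.sense()["time"],np.round(r.sense()["tool_pos"]))
E
```

```text
time: 21.6
tool_pos: [399.7, 26.6, 226.2]
tcp_rot: [179.9, -0.0, 110.7]
ft_force: [0.6, -0.1, -0.3]
finger_gap: 0.0
grip_force: 0.0
scene 442 lid z med 79.7 slope along hinge axis [3.0000e-02 7.9333e+01]
   bare_core 0.54 [511. 239.  42.]
   bare_core 0.37 [ 482. -129.   65.]
   wax_tin 0.65 [641. 116.  40.]
   wax_tin 0.39 [ 483. -132.   66.]
   trimmer 0.82 [683. -64.  27.]
   comb 0.67 [381.  77.   5.]
   hair_clip 0.69 [ 481. -129.   64.]
   hair_clip 0.66 [580. -19.  10.]
   clipper_case 0.86 [670. 375. 114.]
   spray_bottle 0.69 [512. 238.  45.]
   spray_bottle 0.68 [ 575. -508.  103.]
   paper_roll 0.89 [427. 213.  54.]
   paper_roll 0.69 [623. 231.  57.]
top 420 lid z med 77.9 slope along hinge axis [-6.000e-03  7.786e+01]
   bare_core 0.48 [504. 240.  32.]
   wax_tin 0.8 [625. 115.  38.]
   trimmer 0.79 [672. -57.  25.]
   trimmer 0.43 [ 456. -132.   78.]
   hair_clip 0.52 [592. -23.   6.]
   clipper_case 0.73 [637. 376. 150.]
   spray_bottle 0.63 [ 549. -503.  114.]
   paper_roll 0.54 [603. 233.  61.]
22.5 [400.  24. 226.]
```

View pics/end.png

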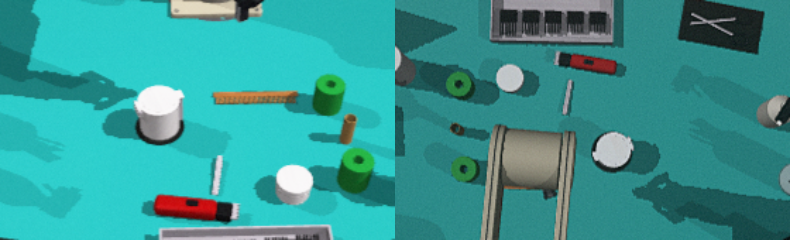

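The lid lies flat and level at 78 mm on the can at (160,105) in the left view. The bystanders are where they were, and the arm is clear.

```bash
python3 -c "
from bench import r
print(r.hand_in())"
```

```text
the job is handed in; nothing more can be done
None
```

The job is handed in at about 22.5 s: the white paper roll is pressed home on the can's floor (top at about 70 mm), the lid is shut flat over it at about 78 mm, and the other items on the shelf are where they were.

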